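# Find and open the hidden access board in the decking

## Task

One of the four identical boards of the decking section on the bench is a hidden access hatch over the waste pipe: it rocks on a rod when its left (short) end is pressed, while the other three are screwed fast. Press the left ends with closed fingertips, one after another, until you find the board that rocks, press that end well down so that its right end stands up out of the deck, then push the raised end over to the left, past upright, until the board leans back against its stop, and leave it open. This is fingertip work, nothing needs gripping: leave the tape measure, the wooden block and the screwdriver lying where they are.

Things in the scene. Friction and masses are not known exactly. Their poses are not given: they have to be found in the camera images.
- deck: section of timber decking, fixed, 293 x 248 x 108 mm (its x, y, z); origin at the centre of its underside, z up. Four identical boards (58 wide, 200 long, 18 thick, 5 mm gaps) lie along its y axis, y = -100 (right, long end) to +100 mm (left, short end), side by side along x, tops level with the 18 mm rim round them, 108 mm above the bench. Which one is the hatch changes and cannot be seen.
- short_end_1 (a point): press point on the top of the board nearest the robot (deck x = -94.5 mm): mid-width, 18 mm from its left end, 52 mm left of the rod, 108 mm above the bench. Fixed to the deck, does not move with the board.
- short_end_2 (a point): the same point of the second board (x = -31.5 mm in the deck's frame)
- short_end_3 (a point): the same point of the third board (x = +31.5 mm in the deck's frame)
- short_end_4 (a point): the same point of the board farthest from the robot (x = +94.5 mm in the deck's frame)
- pivot_line (a point): middle of the steel rod (along deck x, under all boards) on which the hatch rocks, at deck y = +30 mm, 85 mm above the bench, 23 mm below the board tops. 70 mm of board lie to the left of it (deck +y), 130 mm to the right. Under the left ends the frame is empty down to the bench.
- hatch (a joint): tilt of the hatch board, whichever it is: 0 closed, level; grows as its left end goes down and its right end rises; 1.57 upright; 1.80 fully open, leaning 13 degrees to the left against its stop. Stiff pivot: 3 to 5 N of slow pressing at the press point turns it, and it stays at any angle where it is left. A screwed board does not give at all.
- tape_measure: yellow and black tape measure, 38 x 87 x 67 mm, loose on the bench to the left of the deck; origin at the centre of its underside; leave it alone
- wood_offcut: wooden block, 56 x 130 x 44 mm, loose on the bench to the left; origin at the centre of its underside; leave it alone
- screwdriver_yellow: screwdriver with yellow handle, 229 mm long, lying loose on the bench far left; origin at the centre of its underside; leave it alone

How it is judged (in metres and radians):
On the way, in this order (a step that is already met when the one before it is completed fails the run):
1. the hatch board is found and its short end pressed down, so that its long end stands up out of the deck (value of joint hatch above 0.3 rad), for 0.2 s.
2. the raised end is pushed over past upright (value of joint hatch above 1.66 rad), for 0.2 s.
At the end, for the whole second after the job is handed in: the hatch board stands open past upright, leaning back at or near its stop (tilt over 1.66 rad of 1.80), at rest; tape measure, wood block and screwdriver are within 20 mm of where they lay (value of joint hatch above 1.66 rad and velocity of joint hatch below 0.05 rad/s and distance of each of tape_measure, wood_offcut, screwdriver_yellow from where it was at the start of the episode below 0.02 m); the robot touches nothing.
It fails at once if the tape measure, wood block or screwdriver is lifted, carried or knocked away (over 20 mm) (distance of any of tape_measure, wood_offcut, screwdriver_yellow from where it was at the start of the episode above 0.02 m).
It also fails if it takes over 54 s, if anything falls off the work surface, if the arm or the gripper's body presses on something with over 40 N, if the wrist force passes 120 N, or if a joint passes its speed limit or range.

## Robot

A 6-joint arm with a two-finger parallel gripper is mounted at the origin on a cart in front of the work surface, level with it; the furniture and walls round the work are solid. World frame = base frame: x ahead of the robot, y to its left, z up, the work surface at z = 0. Lengths are in mm, angles in rad, forces in N, time in s.
With the tool pointing down it reaches from about 250 to 800 mm from the base axis. Payload 8.5 kg.
Tool frame: the origin (TCP) lies on the centre line of the jaws, within the pads' length; the fingertips stand manip.tip_extent ahead of it and the grasp point (between the pads) is the TCP (manip.tip_extent is the distance from the TCP to the fingertips, in mm); z points along the fingers, y is the direction in which the jaws open and shut (so a half turn about z gives the same grasp; the last joint's range is limited). The gripper opens to 85 mm and grips with 20 to 120 N. Pads are 22 mm wide; open, the fingers measure 114 mm over their backs; the gripper's body (76 mm by 85 mm) begins 54 mm behind the grasp point. The pads swing forward as they close: fully open they stand 13 mm farther back than shut.
Start: joints at [1.343, 0.238, -0.013, 1.319, 0, 1.571], TCP at [118.551, 511.393, 215.176] pointing down, gripper open.
Joint ranges: [-2.66, 2.66], [-1.03, 1.9], [-1.14, 1.46], [-1.82, 2.27], [-1.45, 1.34], [-3.14, 3.14]. Speed limits (rad/s): [2.22, 2.22, 2.79, 3.14, 3.14, 3.14].

## Interface

Orientations are given as a 3x3 rotation matrix whose columns are the frame's x, y, z axes.
In Python, from cell import sensors, cams, job_done, manip gives the robot as it stands.
- The arm moves only by the tool jog_arm, never from a script. Its argument "increments" is one flat list of numbers, 5 for each row, row after row: the shift along the world's x, y, z in units of 30 mm (1.0 is 30 mm), then the turn about the world's z in units of 8 degrees (1.0 is 8 degrees), then the opening, from -1 (shut) to 1 (fully open). A call has 1 to 8 rows; each row shifts and turns the commanded pose from where the row before left it; what a row does not reach is not made up. A row lasts 1/10 s, in which the tool goes at most 50 mm and 8.59 degrees, less where a joint would pass 70% of its speed; a pose out of reach is approached as far as the arm can. A call is refused whole if a number of a shift passes 1 or a number of a turn 1, either way. A call with a gripper value outside its range is refused whole. The fingers move at their own pace and stop on an object; the grip force is fixed at half the most. Time passes only in rows, so rows that do not move let the fingers close. It gives the time, the measured TCP pose, the force and the opening at its end, in the units of the state.
- sensors.sense(): the state, without advancing time (a new reading comes with each control period).
- cams.grab_frame(name): name is "scene" or "top" or "wrist"; returns the picture (420x560x3 uint8, blue, green, red); there is no depth.
- cams.get_calibration(name): a dict with "fx", "fy", "cx", "cy" (pixels), "D" ([k1, k2, p1, p2, k3] as OpenCV has them; the pictures are not rectified), "cam_to_world" (4x4, takes a point from camera to world coordinates); the wrist camera has in their place "T_tool_cam" (4x4, takes a point from camera to tool coordinates, whose origin is the TCP and whose axes are the flange's). Camera axes: x right, y up, looking along -z (the intrinsics and any distortion apply to the point x, -y, -z); pixel columns grow to the right and rows downward; lengths in mm; the calibration is good to about 2 mm. A picture is of the moment at which its call begins: read the wrist's pose just before it. get_calibration takes no time and is no camera call.
- job_done(): hands the job in, once; it reports no verdict.
Trained networks look in the newest picture that a camera, given by its name, has taken for a name from the list of things; names that differ only in an ending like _2 or _b are one class to them, and where a whole thing is asked for, a point or a joint stands for the part that bears it (a point fixed in the world has none). Each returns a list of dicts, best first, with "p" (0 to 1); they miss things now and then, are a little off and sometimes report something else, mostly with a low value. They report only what shows in the picture. A call takes as long as a camera call.
- cams.regions_of(camera, label): "region" (420x560 bool, what is visible of it) and "uv" ([column, row] in pixels, amid what is visible of it).
The state is a dict: "time_s": time; "joints": joint angles; "joint_velocities": joint speeds; "joint_efforts": joint torques, N m; "position": TCP position; "ee_rot": TCP orientation; "force": force on the tool from outside, world axes, zero at the start; "moment": the same for the moment, N m; "gripper_width": opening from 0.0 (shut) to 1.0 (fully open).
Only numpy, scipy, OpenCV 4.12 (cv2) and the standard library are available. Lean on these libraries where they do the work, as an engineer would, in place of code of your own. Each camera call takes 0.05 s, during which the arm holds its last target. There are 200 camera calls.

## Working session

There is one attempt and no reset: what is moved stays moved. The work goes in short steps, Python scripts to look and compute and a tool call to move; the robot and the scene stay as the last step left them, time stands still between calls to the robot, and variables do not carry over. Pictures are saved under pics/ and viewed, about 8 in all and at most 12, crops included, and the job is handed in when it is done.

Besides the shell and the picture viewer there is one more tool, called after "Call:" as name(argument=value, ...), one argument or row to a line, values as JSON. jog_arm: Moves the arm, as the interface text tells. Its arguments: {"type":"object","properties":{"increments":{"type":"array"}},"required":["increments"]}

```bash
mkdir -p pics
python3 - <<'E'
from cell import sensors,cams,manip
import cv2,numpy as np
s=sensors.sense();print(s['time_s'],s['position'],s['ee_rot'],s['force'],s['gripper_width'],manip.tip_extent)
ims=[]
for n in("scene","top"):
    im=cams.grab_frame(n);ims.append(im);c=cams.get_calibration(n);print(n,{k:np.round(v,3).tolist() for k,v in c.items() if k!='name'})
    for l in("deck","tape_measure","wood_offcut","screwdriver_yellow"):
        for r in cams.regions_of(n,l)[:1]:
            cs=max(cv2.findContours(r["region"].astype(np.uint8),0,2)[0],key=len)
            print(l,r["p"],r["uv"],cv2.boxPoints(cv2.minAreaRect(cs)).round().tolist())
    cv2.imwrite(f"pics/{n}1.png",im)
E
```

```text
0.0 [118.46407211 511.01475154 214.57079092] [[-9.74172461e-01  2.25805011e-01 -3.36953798e-04]
 [ 2.25805262e-01  9.74171433e-01 -1.41482263e-03]
 [ 8.77672481e-06 -1.45436718e-03 -9.99998942e-01]] [ 0.48418717 -0.07675783  0.30851896] 0.9963794252822333 19.0
scene {'fx': 528.903, 'fy': 528.903, 'cx': 289.281, 'cy': 204.21, 'D': [-0.071, 0.0, 0.0, 0.0, 0.0], 'cam_to_world': [[0.415, 0.639, -0.648, -9.391], [-0.91, 0.297, -0.289, -239.285], [0.008, 0.709, 0.705, 741.729], [0.0, 0.0, 0.0, 1.0]]}
deck 0.59 [358.5, 304.7] [[243.0, 310.0], [330.0, 140.0], [485.0, 219.0], [398.0, 390.0]]
tape_measure 0.66 [230.8, 223.2] [[202.0, 228.0], [215.0, 198.0], [264.0, 217.0], [252.0, 248.0]]
wood_offcut 0.62 [175.3, 211.3] [[136.0, 214.0], [149.0, 180.0], [216.0, 205.0], [203.0, 239.0]]
screwdriver_yellow 0.94 [224.2, 173.7] [[200.0, 169.0], [204.0, 157.0], [264.0, 179.0], [259.0, 191.0]]
top {'fx': 380.298, 'fy': 380.298, 'cx': 277.643, 'cy': 213.576, 'D': [-0.101, 0.0, 0.0, 0.0, 0.0], 'cam_to_world': [[-0.002, 0.996, -0.091, 508.402], [-1.0, -0.002, 0.006, 49.977], [0.006, 0.091, 0.996, 957.664], [0.0, 0.0, 0.0, 1.0]]}
deck 0.85 [352.5, 254.2] [[294.0, 289.0], [311.0, 156.0], [424.0, 171.0], [406.0, 304.0]]
tape_measure 0.65 [240.0, 231.7] [[227.0, 223.0], [261.0, 223.0], [261.0, 238.0], [227.0, 238.0]]
wood_offcut 0.67 [197.5, 234.1] [[169.0, 221.0], [224.0, 221.0], [224.0, 244.0], [169.0, 244.0]]
screwdriver_yellow 0.67 [209.5, 174.5] [[187.0, 170.0], [236.0, 170.0], [236.0, 182.0], [187.0, 182.0]]
```

View pics/top1.png

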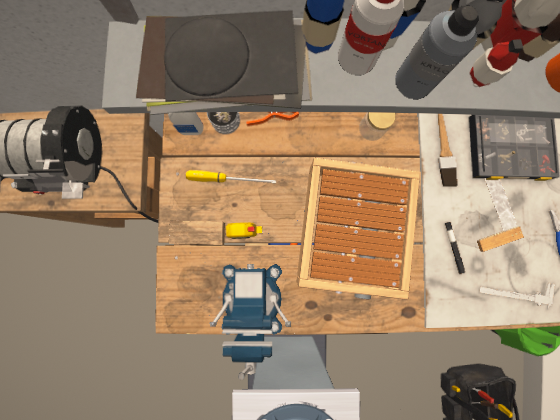

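View pics/scene1.png

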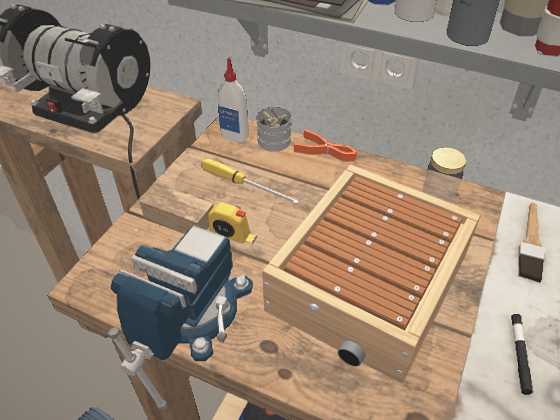

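Both views show the deck (top view: rim corners about (314,158), (420,172), (406,297), (300,289)). A vise stands in front of it to the left at (250,300), with the tape at (243,231), the block hidden beside it and the screwdriver at (230,178). Next I'll fit the deck pose to the silhouettes and estimate the vise position.

```bash
cat > h.py <<'E'
import numpy as np,cv2
from cell import sensors,cams
F=np.diag([1,-1,-1.])
def proj(n,P):
    c=cams.get_calibration(n);T=np.array(c["cam_to_world"]);P=(np.atleast_2d(P)-T[:3,3])@T[:3,:3]@F
    K=np.array([[c["fx"],0,c["cx"]],[0,c["fy"],c["cy"]],[0,0,1]])
    return cv2.projectPoints(P.astype(float),np.zeros(3),np.zeros(3),K,np.array(c["D"],float))[0][:,0]
def back(n,uv,z):
    c=cams.get_calibration(n);T=np.array(c["cam_to_world"]);K=np.array([[c["fx"],0,c["cx"]],[0,c["fy"],c["cy"]],[0,0,1]])
    p=cv2.undistortPoints(np.array(uv,float).reshape(-1,1,2),K,np.array(c["D"],float))[:,0]
    d=np.c_[p,np.ones(len(p))]@F@T[:3,:3].T
    return T[:3,3]+d*((z-T[2,3])/d[:,2])[:,None]
def d2w(q,P):
    c,s=np.cos(q[2]),np.sin(q[2]);return np.atleast_2d(P)@np.array([[c,s,0],[-s,c,0],[0,0,1]])+[q[0],q[1],0]
E
python3 - <<'E'
from h import *
from scipy.optimize import minimize
print(back("top",[[314,158],[420,172],[406,297],[300,289]],108).round())
box=np.array([[x*146.5,y*124,z] for x in(-1,1) for y in(-1,1) for z in(0,108)])
M={}
for n in("scene","top"):
    im=cams.grab_frame(n);M[n]=cams.regions_of(n,"deck")[0]["region"]
def cost(q,names):
    e=0
    for n in names:
        m=np.zeros((420*4,560*4),np.uint8);cv2.fillConvexPoly(m,cv2.convexHull((proj(n,d2w(q,box))*4+1.5).round().astype(np.int32)),1)
        m=cv2.resize(m*255,(560,420),interpolation=cv2.INTER_AREA)/255
        e+=np.abs(m-M[n]).sum()
    return e
for names in(["top"],["scene"],["scene","top"]):
    r=minimize(cost,[440,-110,-.1],args=(names,),method="Nelder-Mead",options=dict(initial_simplex=[[440,-110,-.1],[460,-110,-.1],[440,-90,-.1],[440,-110,0]]))
    print(names,r.x.round(3),r.fun)
q=r.x
pts=d2w(q,[[x,82,108] for x in(-94.5,-31.5,31.5,94.5)]);print(pts.round())
im=cv2.imread("pics/scene1.png");t=cv2.imread("pics/top1.png")
for n,i in(("scene",im),("top",t)):
    for p in proj(n,pts):cv2.circle(i,tuple(int(v) for v in p.round()),2,(255,0,0),-1)
    for p in proj(n,d2w(q,box)):cv2.circle(i,tuple(int(v) for v in p.round()),2,(0,255,0),-1)
cv2.imwrite("pics/o.png",np.hstack([cv2.resize(im[120:400,100:500],(480,336)),cv2.resize(t[140:320,180:440],(485,336))])[:,:]if 0 else np.vstack([im[130:400,100:500],cv2.resize(t[140:320,180:440],(400,277))]))
# vise
for z in(0,100,150):print(z,back("top",[[250,268],[225,270],[280,270],[250,340],[248,375]],z).round()[:,:2].tolist())
print(back("top",[[243,231],[197,234],[210,175]],40).round())
E
```

```text
[[ 713.  -38.  108.]
 [ 682. -284.  108.]
 [ 398. -242.  108.]
 [ 418.   -4.  108.]]
['top'] [ 5.53539e+02 -1.41976e+02 -1.26000e-01] 10065.05882352941
['scene'] [ 5.56662e+02 -1.41203e+02 -1.26000e-01] 15767.921568627453
['scene', 'top'] [ 5.55121e+02 -1.41597e+02 -1.21000e-01] 25935.254901960783
[[471. -49. 108.]
 [534. -56. 108.]
 [596. -64. 108.]
 [659. -72. 108.]]
0 [[459.0, 114.0], [454.0, 176.0], [454.0, 39.0], [281.0, 113.0], [194.0, 119.0]]
100 [[464.0, 107.0], [460.0, 163.0], [460.0, 40.0], [305.0, 107.0], [227.0, 111.0]]
150 [[467.0, 104.0], [463.0, 157.0], [463.0, 40.0], [316.0, 104.0], [243.0, 108.0]]
[[550. 128.  40.]
 [543. 240.  40.]
 [687. 210.  40.]]
```

View pics/o.png

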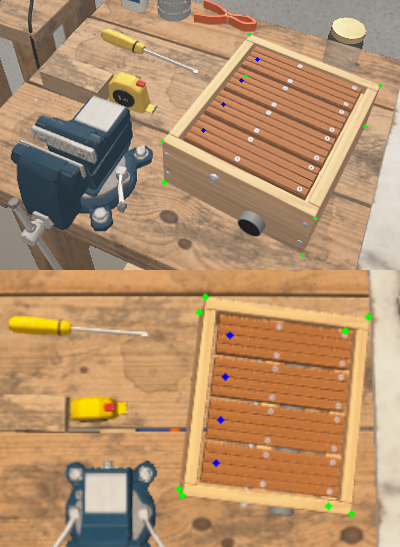

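The overlay fits. Short ends lie at about (471,-49), (534,-56), (596,-64) and (659,-72), with deck yaw about -0.12. I'll shut the gripper, rise over the vise and go to board 1.

Call:
jog_arm(
  increments=[0, 0, 1, 0, -1, 0, 0, 1, 0, -1, 0, 0, 1, 0, -1, 0.62, -1, 0, 0.2, -1, 0.62, -1, 0, 0.2, -1, 0.62, -1, 0, 0.2, -1, 0.62, -1, 0, 0.16, -1, 0.62, -1, 0, 0, -1],
)

```text
time_s: 1.5
position: [212.0, 360.2, 305.3]
ee_rot: [[-0.993, 0.12, 0.0], [0.12, 0.993, 0.0], [-0.0, 0.0, -1.0]]
force: [-0.4, 0.1, 1.0]
gripper_width: 0.0
```

Call:
jog_arm(
  increments=[0.62, -1, 0, 0, -1, 0.62, -1, 0, 0, -1, 0.62, -1, 0, 0, -1, 0.62, -1, 0, 0, -1, 0.62, -1, 0, 0, -1, 0.62, -1, 0, 0, -1, 0.62, -1, 0, 0, -1, 0.62, -1, 0, 0, -1],
)

```text
time_s: 2.3
position: [360.9, 120.0, 305.4]
ee_rot: [[-0.993, 0.121, 0.001], [0.121, 0.993, 0.0], [-0.001, 0.0, -1.0]]
force: [0.2, 1.3, 0.5]
gripper_width: 0.0
```

Call:
jog_arm(
  increments=[0.62, -1, 0, 0, -1, 0.62, -1, 0, 0, -1, 0.62, -1, 0, 0, -1, 0.62, -1, 0, 0, -1, 0.62, -1, 0, 0, -1, 0.62, -0.87, 0, 0, -1, 0, 0, 0, 0, -1],
)

```text
time_s: 3.0
position: [473.7, -57.3, 304.4]
ee_rot: [[-0.992, 0.124, -0.0], [0.124, 0.992, -0.001], [0.0, -0.001, -1.0]]
force: [0.7, 1.1, -0.0]
gripper_width: 0.002
```

Run:
```python
from h import *
s=sensors.sense();print(s['time_s'],s['position'],s['ee_rot'],s['force'],s['gripper_width'],s['joints'])
c=cams.get_calibration("wrist");im=cams.grab_frame("wrist")
T=np.array(c["T_tool_cam"]);R=np.array(s['ee_rot']);q=[555,-141.6,-.121]
K=np.array([[c["fx"],0,c["cx"]],[0,c["fy"],c["cy"]],[0,0,1]])
P=d2w(q,[[x,y,108] for x in(-94.5,-31.5,31.5) for y in(82,100)]+[[-146.5,124,108]])
P=((P-s['position'])@R-T[:3,3])@T[:3,:3]@F
for p in cv2.projectPoints(P,np.zeros(3),np.zeros(3),K,np.array(c["D"],float))[0][:,0]:
    print(p.round())
    if abs(p).max()<2000:cv2.circle(im,tuple(int(v) for v in p.round()),4,(255,0,0),-1)
cv2.imwrite("pics/w1.png",im)
```

```text
3.0 [473.67330187 -57.34947512 304.43929163] [[-9.92236486e-01  1.24365171e-01 -2.45758102e-04]
 [ 1.24365314e-01  9.92236255e-01 -6.94300489e-04]
 [ 1.57503300e-04 -7.19474060e-04 -9.99999729e-01]] [ 0.73580467  1.09321914 -0.03581522] 0.0015567977119658452 [-1.20001049e-01  1.40648306e-01  8.84426878e-02  1.51875158e+00
 -7.18727996e-04  4.68710746e-03]
[286. 173.]
[304. 173.]
[286. 233.]
[303. 233.]
[286. 287.]
[302. 287.]
[330. 120.]
```

View pics/w1.png

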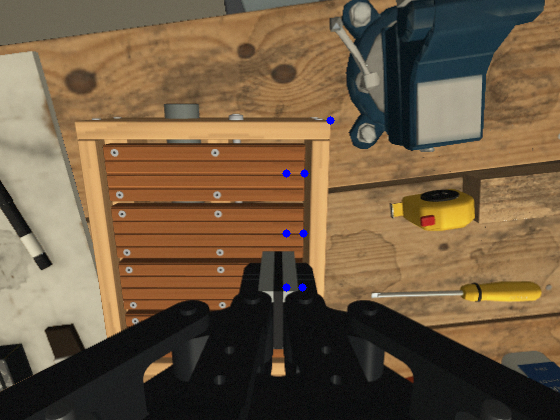

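The wrist view confirms the pose: the projected board ends (304,173) and (303,233) lie right on the board ends. Next I'll descend to just above board 1.

Call:
jog_arm(
  increments=[-0.1, 0.08, -1, 0, -1, 0, 0, -1, 0, -1, 0, 0, -1, 0, -1, 0, 0, -1, 0, -1, 0, 0, -1, 0, -1, 0, 0, -0.6, 0, -1, 0, 0, 0, 0, -1, 0, 0, 0, 0, -1],
)

```text
time_s: 3.85
position: [468.8, -51.8, 137.8]
ee_rot: [[-0.993, 0.121, 0.0], [0.121, 0.993, 0.0], [-0.0, 0.0, -1.0]]
force: [0.2, 0.1, -0.3]
gripper_width: 0.003
```

Call:
jog_arm(
  increments=[0, 0, -0.1, 0, -1, 0, 0, -0.1, 0, -1, 0, 0, -0.08, 0, -1, 0, 0, 0, 0, -1],
)

```text
time_s: 4.25
position: [468.9, -52.3, 128.7]
ee_rot: [[-0.993, 0.121, -0.0], [0.121, 0.993, -0.0], [0.0, -0.0, -1.0]]
force: [0.6, 1.4, -0.9]
gripper_width: 0.003
```

Call:
jog_arm(
  increments=[0, 0, -0.08, 0, -1, 0, 0, -0.08, 0, -1, 0, 0, 0, 0, -1],
)

```text
time_s: 4.55
position: [468.7, -52.3, 123.6]
ee_rot: [[-0.993, 0.121, -0.001], [0.121, 0.993, -0.0], [0.001, -0.0, -1.0]]
force: [-0.1, -0.2, -0.5]
gripper_width: -0.004
```

Call:
jog_arm(
  increments=[0, 0, -0.08, 0, -1, 0, 0, -0.08, 0, -1],
)

```text
time_s: 4.75
position: [469.0, -52.3, 119.0]
ee_rot: [[-0.993, 0.121, 0.0], [0.121, 0.993, -0.0], [-0.0, -0.0, -1.0]]
force: [0.3, 0.5, -0.4]
gripper_width: 0.001
```

Run:
```python
from h import *
from cell import manip
s=sensors.sense();print(manip.tip_extent,s['force'],s['joint_efforts'])
im=cams.grab_frame("scene");cv2.imwrite("pics/s2.png",cv2.resize(im[130:400,230:500],(780,600)[:1]+(600,)) if 0 else cv2.resize(im[130:400,230:500],(600,600)))
```

```text
19.0 [ 0.29424807  0.46632667 -0.43311357] [-4.29327454e-03 -4.83472002e+01  3.19394910e+01  1.85868032e-01
 -6.75234114e-04  3.21431730e-05]
```

View pics/s2.png

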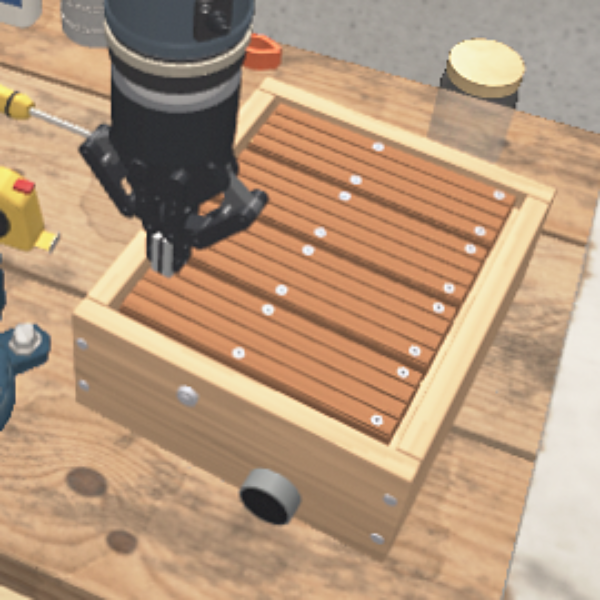

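The tips are at about (165,272) in the crop, on or just above board 1. It's not clear yet whether the board has moved, so I'll press on in small steps.

Call:
jog_arm(
  increments=[0, 0, -0.1, 0, -1, 0, 0, -0.1, 0, -1],
)

```text
time_s: 5.0
position: [469.0, -52.3, 113.0]
ee_rot: [[-0.993, 0.121, -0.0], [0.121, 0.993, -0.0], [-0.0, -0.0, -1.0]]
force: [-0.3, 0.8, 0.1]
gripper_width: 0.004
```

Run:
```python
from h import *
print(proj("scene",[[469,-52,100],[469,-52,108],[469,-52,115]]))
a=cv2.imread("pics/scene1.png");im=cams.grab_frame("scene")
d=cv2.absdiff(a,im).max(2)
v=np.hstack([cv2.resize(im[280:390,330:470],(400,314)),cv2.resize(a[280:390,330:470],(400,314))]);cv2.imwrite("pics/d.png",v)
```

```text
[[304.20862394 265.01253215]
 [304.35306763 261.74167336]
 [304.48106765 258.84134252]]
```

View pics/d.png

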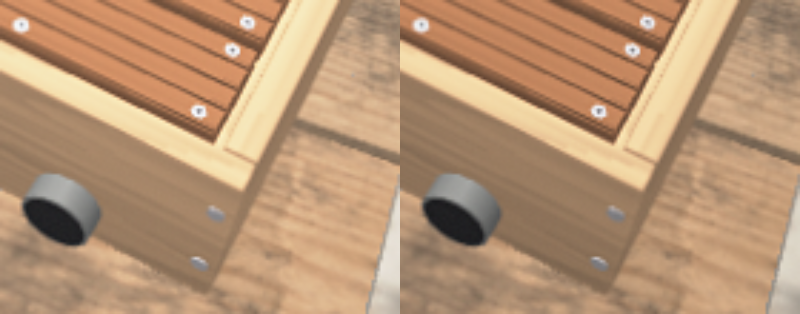

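Board 1 hasn't moved and there's still no force, so the fingertips look higher than the TCP reading suggests. I'll take one close look.

Run:
```python
from h import *
s=sensors.sense();p=np.array(s['position']);R=np.array(s['ee_rot'])
im=cams.grab_frame("scene")
P=proj("scene",[p+[0,0,dz] for dz in(-19,0,20)]);print(P.round(1))
k=6;x0,y0=255,190
v=cv2.resize(im[y0:y0+90,x0:x0+100],None,fx=k,fy=k)
for a in P:cv2.circle(v,tuple(int(t) for t in ((a-[x0,y0])*k).round()),3,(0,255,0),-1)
cv2.imwrite("pics/e.png",v)
```

```text
[[304.2 267.8]
 [304.5 260.1]
 [304.9 251.6]]
```

View pics/e.png

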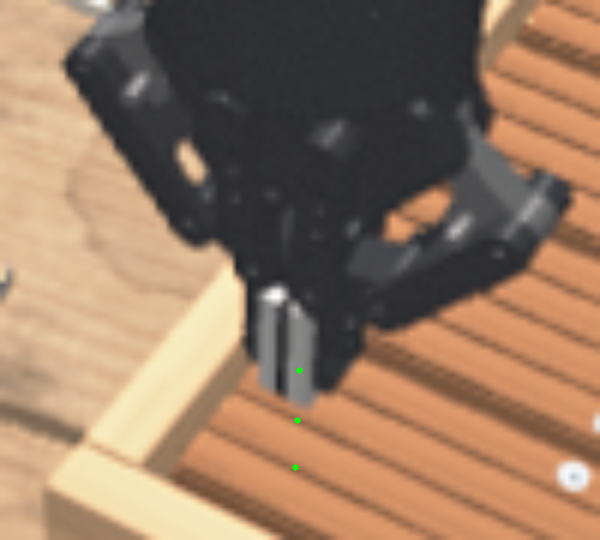

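Run:
```python
from h import *
c=cams.get_calibration("wrist");T=np.array(c["T_tool_cam"]);print(T.round(3))
K=np.array([[c["fx"],0,c["cx"]],[0,c["fy"],c["cy"]],[0,0,1]])
Q=np.array([[x,0,z] for z in(19,0,-20,-40) for x in(-11,11)],float)
print(cv2.projectPoints((Q-T[:3,3])@T[:3,:3]@F,np.zeros(3),np.zeros(3),K,np.array(c["D"],float))[0][:,0].round())
im=cams.grab_frame("wrist");cv2.imwrite("pics/w2.png",im)
print(sensors.sense()["force"])
```

```text
[[-1.00000e-03  9.62000e-01  2.72000e-01  6.83470e+01]
 [ 1.00000e+00  1.00000e-03  0.00000e+00 -1.62000e-01]
 [-0.00000e+00  2.72000e-01 -9.62000e-01 -1.58773e+02]
 [ 0.00000e+00  0.00000e+00  0.00000e+00  1.00000e+00]]
[[278. 260.]
 [278. 221.]
 [278. 276.]
 [278. 233.]
 [278. 297.]
 [278. 250.]
 [278. 324.]
 [278. 271.]]
[ 0.0026415  -0.01594225 -0.39219774]
```

View pics/w2.png

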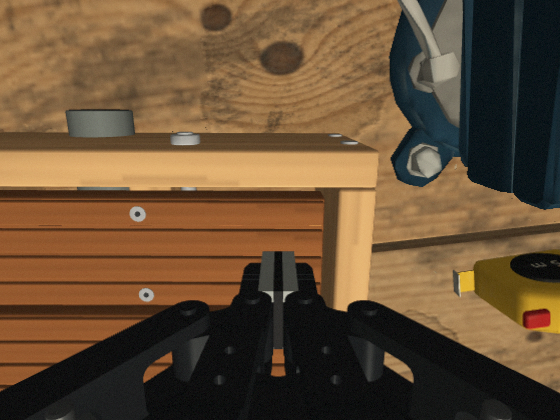

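In the wrist view the fingertip edge is at (278,252), where 221 was expected. The scene view agrees, so the shut tips sit well behind where the tip figure puts them, probably 20-40 mm higher. That explains the lack of contact. I'll keep descending by feel.

Call:
jog_arm(
  increments=[0, 0, -0.1, 0, -1, 0, 0, -0.1, 0, -1],
)

```text
time_s: 5.35
position: [469.1, -52.3, 107.1]
ee_rot: [[-0.993, 0.121, 0.0], [0.121, 0.993, -0.0], [-0.0, -0.0, -1.0]]
force: [0.8, -1.2, -0.3]
gripper_width: 0.002
```

Call:
jog_arm(
  increments=[0, 0, -0.1, 0, -1, 0, 0, -0.1, 0, -1],
)

```text
time_s: 5.55
position: [468.9, -52.3, 100.9]
ee_rot: [[-0.993, 0.121, -0.0], [0.121, 0.993, -0.0], [0.0, -0.0, -1.0]]
force: [-0.1, 0.7, -0.6]
gripper_width: -0.001
```

Call:
jog_arm(
  increments=[0, 0, -0.1, 0, -1, 0, 0, -0.1, 0, -1],
)

```text
time_s: 5.75
position: [468.9, -52.3, 94.9]
ee_rot: [[-0.993, 0.121, -0.0], [0.121, 0.993, -0.0], [0.0, -0.0, -1.0]]
force: [0.7, 0.5, -0.1]
gripper_width: 0.001
```

Run:
```python
from h import *
s=sensors.sense();print(s['force'],s['position'])
a=cams.grab_frame("scene");cv2.imwrite("pics/f.png",np.hstack([cv2.resize(a[190:280,255:355],(400,360)),cv2.resize(a[280:380,340:450],(396,360))]))
```

```text
[ 0.72699471  0.47822945 -0.09126795] [468.91870741 -52.28661274  94.88974577]
```

View pics/f.png

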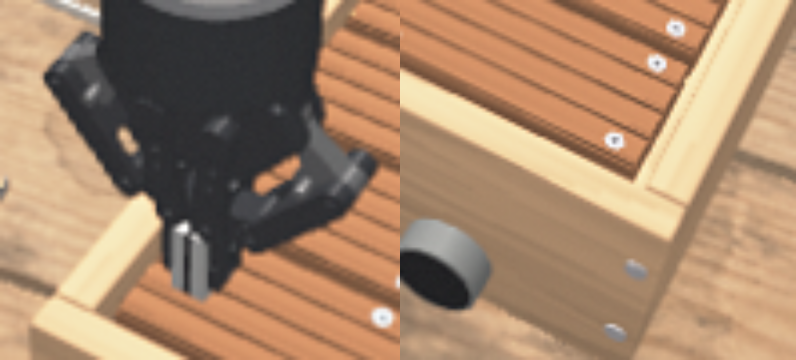

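The tips are now at about scene row 265, near the deck surface, and the board is still level. Continuing down.

Call:
jog_arm(
  increments=[0, 0, -0.08, 0, -1, 0, 0, -0.08, 0, -1],
)

```text
time_s: 6.0
position: [469.2, -52.3, 91.7]
ee_rot: [[-0.993, 0.121, 0.001], [0.121, 0.993, -0.0], [-0.001, -0.0, -1.0]]
force: [-12.7, 1.5, 47.0]
gripper_width: -0.001
```

Call:
jog_arm(
  increments=[0, 0, -0.08, 0, -1, 0, 0, -0.08, 0, -1],
)

```text
time_s: 6.2
position: [469.4, -52.3, 91.4]
ee_rot: [[-0.993, 0.121, 0.005], [0.121, 0.993, -0.001], [-0.005, -0.0, -1.0]]
force: [-33.2, 3.3, 106.1]
gripper_width: -0.003
```

Board 1 is rigid at TCP z≈92, so the real tips sit about 16 mm *above* the reported TCP, contrary to the +19 stated. The second push reached 106 N, too close to the limit. I'll back off and take smaller steps from now on.

Call:
jog_arm(
  increments=[0, 0, 1, 0, -1, 0, 0, 0.2, 0, -1],
)

```text
time_s: 6.4
position: [470.4, -52.5, 124.5]
ee_rot: [[-0.993, 0.121, 0.005], [0.121, 0.993, -0.001], [-0.005, -0.0, -1.0]]
force: [0.2, -0.5, 0.0]
gripper_width: 0.0
```

Call:
jog_arm(
  increments=[0.7, -0.1, 0, 0, -1, 0.7, -0.1, 0, 0, -1, 0.7, -0.1, 0, 0, -1, 0, 0, -0.5, 0, -1, 0, 0, -0.4, 0, -1, 0, 0, 0, 0, -1],
)

```text
time_s: 7.0
position: [531.0, -61.2, 92.9]
ee_rot: [[-0.993, 0.121, -0.002], [0.121, 0.993, 0.0], [0.002, -0.0, -1.0]]
force: [-0.7, 0.6, -0.1]
gripper_width: 0.001
```

Call:
jog_arm(
  increments=[0, 0, -0.07, 0, -1, 0, 0, 0, 0, -1],
)

```text
time_s: 7.2
position: [531.4, -61.2, 92.4]
ee_rot: [[-0.993, 0.121, -0.001], [0.121, 0.993, -0.0], [0.001, -0.0, -1.0]]
force: [0.3, 0.4, 0.5]
gripper_width: -0.002
```

Call:
jog_arm(
  increments=[0, 0, -0.07, 0, -1, 0, 0, 0, 0, -1],
)

```text
time_s: 7.4
position: [531.8, -61.2, 91.9]
ee_rot: [[-0.993, 0.121, 0.001], [0.121, 0.993, -0.0], [-0.001, -0.0, -1.0]]
force: [-4.6, 1.6, 14.8]
gripper_width: -0.003
```

Call:
jog_arm(
  increments=[0, 0, -0.06, 0, -1, 0, 0, 0, 0, -1],
)

```text
time_s: 7.6
position: [531.9, -61.3, 91.8]
ee_rot: [[-0.993, 0.121, 0.003], [0.121, 0.993, -0.0], [-0.003, -0.0, -1.0]]
force: [-12.0, 1.1, 32.8]
gripper_width: -0.0
```

Board 2 is rigid too: 33 N with no give. On to board 3.

Call:
jog_arm(
  increments=[0, 0, 0.8, 0, -1, 0.7, -0.1, 0, 0, -1, 0.7, -0.1, 0, 0, -1, 0.7, -0.1, 0, 0, -1, 0, 0, -0.35, 0, -1, 0, 0, -0.3, 0, -1, 0, 0, 0, 0, -1],
)

```text
time_s: 8.3
position: [593.2, -70.0, 91.5]
ee_rot: [[-0.993, 0.121, -0.003], [0.121, 0.993, 0.0], [0.003, -0.0, -1.0]]
force: [-0.6, -0.1, 0.5]
gripper_width: -0.003
```

Call:
jog_arm(
  increments=[0, 0, -0.07, 0, -1, 0, 0, 0, 0, -1],
)

```text
time_s: 8.5
position: [594.3, -70.2, 91.0]
ee_rot: [[-0.993, 0.121, -0.0], [0.121, 0.993, -0.0], [0.0, -0.0, -1.0]]
force: [0.7, -0.3, 0.1]
gripper_width: -0.007
```

Call:
jog_arm(
  increments=[0, 0, -0.07, 0, -1, 0, 0, 0, 0, -1],
)

```text
time_s: 8.7
position: [594.8, -69.8, 89.2]
ee_rot: [[-0.993, 0.121, 0.0], [0.121, 0.993, 0.001], [-0.0, 0.001, -1.0]]
force: [-0.5, 2.1, 2.9]
gripper_width: -0.001
```

Board 3 gives way at about 3 N, so that's the hatch. Pressing it down.

Call:
jog_arm(
  increments=[0, 0, -0.1, 0, -1, 0, 0, -0.1, 0, -1, 0, 0, -0.1, 0, -1, 0, 0, -0.1, 0, -1],
)

```text
time_s: 9.1
position: [595.8, -68.8, 77.5]
ee_rot: [[-0.993, 0.12, 0.002], [0.12, 0.993, 0.003], [-0.002, 0.003, -1.0]]
force: [0.4, 8.3, 3.7]
gripper_width: 0.001
```

Call:
jog_arm(
  increments=[0, 0, -0.1, 0, -1, 0, 0, -0.1, 0, -1, 0, 0, -0.1, 0, -1, 0, 0, 0, 0, -1, 0, 0, 0, 0, -1],
)

```text
time_s: 9.6
position: [595.6, -69.0, 68.1]
ee_rot: [[-0.993, 0.12, 0.001], [0.12, 0.993, 0.002], [-0.001, 0.002, -1.0]]
force: [1.0, 6.3, 2.5]
gripper_width: 0.005
```

Call:
jog_arm(
  increments=[0, 0, -0.1, 0, -1, 0, 0, -0.1, 0, -1, 0, 0, -0.1, 0, -1, 0, 0, 0, 0, -1, 0, 0, 0, 0, -1],
)

```text
time_s: 10.1
position: [595.1, -70.3, 58.8]
ee_rot: [[-0.993, 0.121, 0.0], [0.121, 0.993, -0.0], [-0.0, -0.0, -1.0]]
force: [2.0, 4.0, 0.1]
gripper_width: -0.003
```

Run:
```python
from h import *
cv2.imwrite("pics/g.png",cams.grab_frame("scene"))
q=[555,-141.6,-.121]
for t in(.5,.7,.9,1.1):
    L=[[31.5+dx,30-u*np.cos(t)+v*np.sin(t),85+u*np.sin(t)+v*np.cos(t)] for u,v,dx in((130,23,-29),(130,23,29),(130,5,-29))]
    print(t,np.array(L[0]).round(),proj("scene",d2w(q,L)).round().tolist())
```

```text
0.5 [  2. -73. 168.] [[428.0, 234.0], [442.0, 210.0], [432.0, 243.0]]
0.7 [  2. -55. 186.] [[419.0, 220.0], [433.0, 197.0], [425.0, 230.0]]
0.9 [  2. -33. 201.] [[407.0, 207.0], [421.0, 184.0], [414.0, 216.0]]
1.1 [  2.  -8. 211.] [[392.0, 196.0], [408.0, 174.0], [402.0, 204.0]]
```

View pics/g.png

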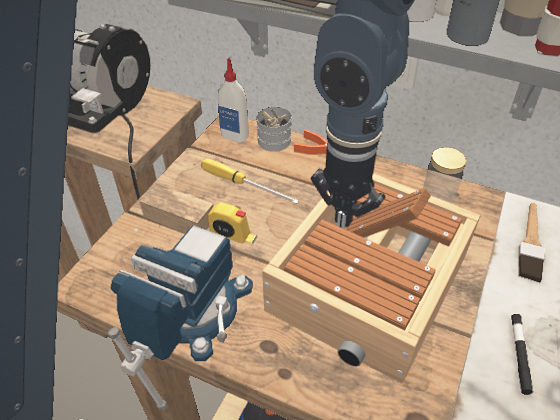

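The picture shows board 3 standing up at roughly 0.75-0.8 rad, its raised end at about (425,215). Now I'll rise, turn the tool 90° so the narrow side faces the push direction with the camera away from the board, and pass to the right of the raised end.

Call:
jog_arm(
  increments=[0, 0, 0.4, 0, -1, 0, 0, 1, 0, -1, 0, 0, 1, 0, -1, 0, 0, 1, 0, -1, 0, 0, 1, 1, -1, 0, 0, 1, 1, -1, 0, 0, 0.4, 1, -1, 0, 0, 0, 1, -1],
)

```text
time_s: 10.95
position: [595.7, -71.1, 236.3]
ee_rot: [[-0.904, -0.428, 0.004], [-0.428, 0.904, -0.002], [-0.003, -0.003, -1.0]]
force: [0.9, 0.0, -0.5]
gripper_width: -0.001
```

Call:
jog_arm(
  increments=[-0.113, -0.93, 0, 1, -1, -0.113, -0.93, 0, 1, -1, -0.113, -0.93, 0, 1, -1, -0.113, -0.93, 0, 1, -1, -0.113, -0.93, 0, 1, -1, -0.113, -0.93, 0, 1, -1, 0, 0, 0, 1, -1, 0, 0, 0, 0.25, -1],
)

```text
time_s: 11.75
position: [573.8, -239.3, 233.6]
ee_rot: [[-0.119, -0.993, -0.0], [-0.993, 0.119, -0.001], [0.001, 0.0, -1.0]]
force: [-0.3, -0.6, -0.2]
gripper_width: 0.002
```

```bash
cat > st.py <<'E'
from h import *
s=sensors.sense();p=np.array(s['position']);d=d2w([0,0,.121],[p-[555,-141.6,0]])[0]
print(s['time_s'],p.round(1),"deck",d.round(1),np.round(s['ee_rot'],3)[:,0],np.round(s['joints'],2),np.round(s['force'],1))
im=cams.grab_frame("scene");cv2.imwrite("pics/last.png",im)
E
python3 st.py
```

```text
11.75 [ 573.8 -239.3  233.6] deck [ 30.4 -94.7 233.6] [-0.119 -0.993  0.001] [-0.39  0.4   0.28  1.44 -0.   -1.85] [-0.3 -0.6 -0.2]
```

Call:
jog_arm(
  increments=[0, 0, -0.9, 0, -1, 0, 0, -0.9, 0, -1, 0, 0, -0.9, 0, -1, 0, 0, 0, 0, -1],
)

```text
time_s: 12.2
position: [572.4, -237.1, 149.2]
ee_rot: [[-0.122, -0.992, -0.005], [-0.992, 0.122, 0.002], [-0.001, 0.006, -1.0]]
force: [-0.2, -0.3, 0.2]
gripper_width: 0.005
```

Call:
jog_arm(
  increments=[0.06, 0.5, 0, 0, -1, 0.06, 0.5, 0, 0, -1, 0.06, 0.5, 0, 0, -1, 0, 0, 0, 0, -1],
)

```text
time_s: 12.6
position: [580.9, -190.4, 153.3]
ee_rot: [[-0.119, -0.993, 0.002], [-0.993, 0.119, -0.0], [-0.0, -0.002, -1.0]]
force: [-0.0, 1.3, -0.2]
gripper_width: -0.001
```

```bash
python3 st.py
```

```text
12.6 [ 580.9 -190.4  153.3] deck [ 31.6 -45.3 153.3] [-0.119 -0.993 -0.   ] [-0.32  0.41  0.08  1.24  0.   -1.77] [-0.   1.3 -0.2]
```

View pics/last.png

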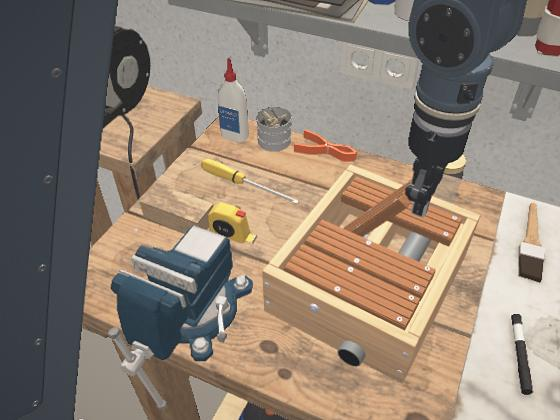

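The fingers are just to the right of the raised end at (418,208), overlapping it. Now I'll push left, rising slightly.

Call:
jog_arm(
  increments=[0.05, 0.4, 0.1, 0, -1, 0.05, 0.4, 0.1, 0, -1, 0.05, 0.4, 0.1, 0, -1, 0, 0, 0, 0, -1],
)

```text
time_s: 13.05
position: [584.9, -155.0, 161.5]
ee_rot: [[-0.12, -0.993, 0.001], [-0.993, 0.12, 0.0], [-0.0, -0.001, -1.0]]
force: [-0.2, 0.0, 0.3]
gripper_width: 0.001
```

Call:
jog_arm(
  increments=[0.05, 0.4, 0.05, 0, -1, 0.05, 0.4, 0.05, 0, -1, 0, 0, 0, 0, -1],
)

```text
time_s: 13.35
position: [587.7, -131.1, 164.0]
ee_rot: [[-0.12, -0.993, 0.0], [-0.993, 0.12, 0.0], [-0.0, -0.0, -1.0]]
force: [0.4, 0.6, 0.2]
gripper_width: -0.0
```

```bash
python3 st.py
```

```text
13.35 [ 587.7 -131.1  164. ] deck [ 31.2  14.3 164. ] [-0.12  -0.993 -0.   ] [-0.22  0.39  0.08  1.26  0.   -1.67] [0.4 0.6 0.2]
```

Call:
jog_arm(
  increments=[0.03, 0.28, 0.1, 0, -1, 0.03, 0.28, 0.06, 0, -1, 0.03, 0.28, 0, 0, -1],
)

```text
time_s: 13.7
position: [590.4, -107.0, 169.0]
ee_rot: [[-0.122, -0.993, 0.001], [-0.993, 0.122, -0.0], [0.0, -0.001, -1.0]]
force: [-0.5, -0.2, -0.4]
gripper_width: 0.001
```

Call:
jog_arm(
  increments=[0.01, 0.1, 0, 0, -1, 0.01, 0.1, 0, 0, -1],
)

```text
time_s: 13.9
position: [590.8, -101.1, 168.6]
ee_rot: [[-0.121, -0.993, 0.0], [-0.993, 0.121, -0.0], [0.0, -0.0, -1.0]]
force: [-0.0, -0.9, -0.3]
gripper_width: 0.001
```

```bash
python3 st.py
python3 - <<'E'
from h import *
a=cv2.imread("pics/last.png");cv2.imwrite("pics/k.png",cv2.resize(a[90:300,260:460],(760,800*210//210)[:1]+(590,)))
E
```

```text
13.9 [ 590.8 -101.1  168.6] deck [ 30.7  44.6 168.6] [-0.121 -0.993  0.   ] [-0.17  0.38  0.08  1.26 -0.   -1.62] [-0.  -0.9 -0.3]
```

Call:
jog_arm(
  increments=[0.01, 0.1, 0, 0, -1, 0, 0, 0, 0, -1],
)

```text
time_s: 14.15
position: [591.1, -98.3, 168.6]
ee_rot: [[-0.121, -0.993, -0.0], [-0.993, 0.121, 0.0], [-0.0, 0.0, -1.0]]
force: [-0.0, 0.2, -0.2]
gripper_width: 0.001
```

Call:
jog_arm(
  increments=[0.01, 0.1, 0, 0, -1, 0, 0, 0, 0, -1],
)

```text
time_s: 14.35
position: [591.2, -97.1, 168.7]
ee_rot: [[-0.123, -0.992, -0.0], [-0.992, 0.123, -0.003], [0.003, -0.0, -1.0]]
force: [-0.9, -7.1, 0.5]
gripper_width: 0.0
```

The stop is felt (-7 N) at deck y≈48, where geometry predicts 1.80 rad. I'll back off to the right, rise and check.

Call:
jog_arm(
  increments=[-0.06, -0.5, 0, 0, -1, -0.12, -1, 0, 0, -1, -0.12, -1, 0, 0, -1, -0.12, -1, 0.3, 0, -1, 0, -0.8, 1, 0, -1, 0, 0, 1, 0, -1, 0, 0, 0.5, 0, -1, 0, 0, 0, 0, -1],
)

```text
time_s: 15.15
position: [579.5, -225.8, 254.9]
ee_rot: [[-0.122, -0.992, 0.004], [-0.992, 0.122, -0.001], [0.001, -0.004, -1.0]]
force: [-0.3, -1.1, -0.2]
gripper_width: 0.001
```

```bash
python3 st.py
python3 - <<'E'
from h import *
a=cv2.imread("pics/last.png");q=[555,-141.6,-.121]
v=cv2.resize(a[130:330,200:450],(750,600))
for t,c in((1.57,(0,0,255)),(1.66,(0,255,255)),(1.8,(0,255,0))):
    L=[[31.5+dx,30-u*np.cos(t)+5*np.sin(t),85+u*np.sin(t)+5*np.cos(t)] for u,dx in((30,-29),(130,-29),(130,29))]
    cv2.polylines(v,[((proj("scene",d2w(q,L))-[200,130])*3).round().astype(int)],False,c,1)
cv2.imwrite("pics/z.png",v)
for l in("tape_measure","wood_offcut","screwdriver_yellow"):print(l,[r["uv"] for r in cams.regions_of("scene",l)[:1]])
E
```

```text
15.15 [ 579.5 -225.8  254.9] deck [ 34.5 -80.6 254.9] [-0.122 -0.992  0.001] [-0.37  0.4   0.32  1.49  0.   -1.82] [-0.3 -1.1 -0.2]
tape_measure [[230.4, 224.8]]
wood_offcut [[173.5, 210.9]]
screwdriver_yellow [[226.4, 172.7]]
```

View pics/z.png

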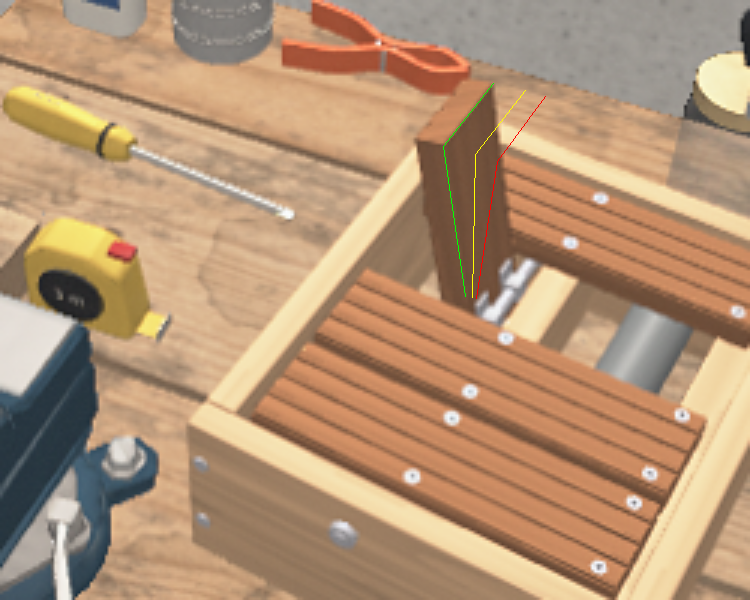

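The board's underside edge lies on the green 1.80 rad overlay, the loose items haven't moved, and the arm is clear. Handing in.

```bash
python3 -c "from cell import job_done;print(job_done())"
```

```text
the job is handed in; nothing more can be done
None
```

The hatch is board 3, third from the robot. It is open against its stop, and I handed the job in at about 15 s of the 54 s allowed.

- **Finding it:** boards 1 and 2 did not give at all. Board 3 gave way at about 3 N, and I pressed it down to roughly 0.8 rad.
- **Opening it:** I pushed the raised end to the left until I felt the stop (about 7 N), then backed the arm clear.
- **Last checks:** in the final picture the board lies on the projected 1.80 rad outline. The tape measure, block and screwdriver are within about 2 pixels of where they first appeared. The arm was clear of everything, and the wrist force read close to zero.
- **What disagreed:** the stated fingertip distance (19 mm ahead of the TCP) did not match. With the gripper shut, contact came with the tips about 16 mm behind the reported TCP. I found the surface by feel, and my second push on board 1 reached 106 N, under the 120 N wrist limit but closer than intended. I took smaller steps after that.

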